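Hang a serving board on a slanted display peg

ROBOT

A 6-joint arm with a two-finger parallel gripper is mounted at the origin on the work surface. World frame = base frame: x ahead of the robot, y to its left, z up, the work surface at z = 0. Lengths are in mm, angles in rad, forces in N, time in s.
With the tool pointing down it reaches from about 400 to 825 mm from the base axis. Payload 7 kg.
Tool frame: the origin (TCP) lies at the very end of the fingers, on their centre line; the grasp point (between the pads) lies 19 mm behind it; z points along the fingers, y is the direction in which the jaws open and shut (so a half turn about z gives the same grasp; the last joint's range is limited). The gripper opens to 88 mm and grips with 3 to 60 N. Pads are 19 mm wide; open, the fingers measure 130 mm over their backs; the gripper's body (78 mm by 193 mm) begins 47 mm behind the grasp point.
Start: joints at [-0.991, 0.359, 0.012, 0, -1.224, -0.288], TCP at [194.155, -646.451, 226.561] pointing down, gripper open.
Joint ranges: [-3.07, 3.07], [-1.43, 2.12], [-1.02, 1.25], [-3.03, 1.67], [-3.05, -0], [-3.03, 3.03]. Speed limits (rad/s): [2.39, 2.39, 3.01, 3.14, 3.14, 3.14].

INTERFACE

Orientations are given as a unit quaternion [x, y, z, w].
In Python, from plant import bot gives the robot as it stands. Calls block until the motion is done:
- bot.move_ptp(position, orientation): joint-space move of the TCP to a pose.
- bot.line_to(position, velocity=150, ori=None): straight line of the TCP; ori=None keeps the orientation; velocity is the mean speed in mm/s.
- bot.move_joints(angles): joint-space move.
- bot.move_gripper(opening, force=None): finger opening in mm; force is the grip in N (None keeps the last); returns when the fingers have stopped.
- bot.pause(seconds).
- bot.solve_ik(position, orientation): joint angles nearest the present ones, or None.
- bot.read_state(): the state.
- bot.camera(name): name is "side" or "top"; returns the picture (480x640x3 uint8, red, green, blue); there is no depth.
- bot.get_calibration(name): a dict with "fx", "fy", "cx", "cy" (pixels), "view" (4x4, takes a point from world to camera coordinates). Camera axes: x right, y up, looking along -z (the intrinsics and any distortion apply to the point x, -y, -z); pixel columns grow to the right and rows downward; lengths in mm; the calibration is good to about 2 mm. A picture is of the moment at which its call begins. get_calibration takes no time and is no camera call.
A pose or a line that the arm cannot do raises bot.Unreachable and nothing moves.
- bot.close_job(): hands the job in, once; it reports no verdict.
The state is a dict: "t": time; "joint_pos": joint angles; "qvel": joint speeds; "tau": joint torques, N m; "tcp_pos": TCP position; "eef_rot": TCP orientation; "contact_force": force on the tool from outside, world axes, zero at the start; "moment": the same for the moment, N m; "width": finger opening in mm.
Only numpy, scipy, OpenCV 4.12 (cv2) and the standard library are available. Lean on these libraries where they do the work, as an engineer would, in place of code of your own. Each camera call takes 0.05 s, during which the arm holds its last target. There are 200 camera calls.

TASK

Pick up the small wooden serving board with the square handle end and thread the hole in its handle onto the slanted peg of the display stand, blade hanging down. Slide it down along the peg so that it pushes the stiff rubber stop ring all the way home, lean on it there with about 15 N for half a second (never press on the peg or stand with more than 24 N), then let go and leave it hanging. Do not disturb the other goods on the table.

Things in the scene. Friction and masses are not known exactly. Their poses are not given: they have to be found in the camera images.
- board_hole (a point): Centre, half-way through, of the 19 mm hole in the loose wooden serving board (about 180 g, 16 mm thick, lying flat: 8 mm above the table). x runs from the hole to the blade's end, z is square to the board, up at the start. Handle end: flat-sided 46 x 46 mm block centred on the hole, to grip across y; neck 30 mm wide, x = 23 to 50 mm; blade 84 mm wide, x = 50 to 140 mm.
- peg: Fixed round wooden peg on the stand, 16 mm in diameter, round tip, sloping up at 45 degrees. Origin: on its axis at its foot, on the face of the leaning plank, 160 mm above the table. z runs outward along the peg, up and roughly towards the robot (tip at z = 72 mm); x up the plank's slope; y level. Board home: blade towards -x, hole centre 8 mm beyond the ring's outer face (z = 24 to 32 mm).
- stop_ring (a joint): Travel (m) of the rubber stop ring on the peg, 34 mm wide, 16 mm thick, from where it is pulled out (0) to home (0.022) against a back collar. The collar is clamped 0 to 8 mm up the peg, not measured: home puts the ring's outer face at z = 16 to 24 mm. About 5 N slides the ring; it stays where left. Home is a hard stop, about 20 N per mm: find it and press by force, not position.
- stand: Fixed wooden display stand that carries the peg; origin on the table straight below the peg's foot, x away from the peg's tip. Foot board 250 x 90 mm, 20 mm thick, x = -170 to +80 mm. Leaning plank 40 mm wide, square to the peg, from 40 mm above the peg's foot to 195 mm below it along the slope; a cork bumper 15 mm thick lies on it 100 mm below, for the blade.
- turner: Loose wooden turner lying flat near the board, 195 mm long, 10 mm thick, with a 10 mm hole at its end; not to be used. Origin under that hole, x towards its blade.
- mug: Loose wooden mug, 72 mm across, 80 mm high; origin at the centre of its foot. Leave alone.
- bowl: Loose wooden bowl, 120 mm across, 50 mm high; origin at the centre of its foot. Leave alone.
- mill: Loose wooden pepper mill, 52 mm across, 150 mm high; origin at the centre of its foot. Leave alone.
- spoon: Loose wooden spoon, about 200 mm long, lying flat. Leave alone.
- napkin_ring: Loose wooden napkin ring, 48 mm across, 30 mm high; origin at the centre of its foot. Leave alone.
Not all that is in view belongs to the job. What is shaped like the part that bears board_hole but purple or yellow is not meant.

How it is judged:
By the outcome, as a careful person would: the job done as asked, in the order asked, and still so for the second after the job is handed in, with the robot touching nothing.
It also fails if it takes over 64 s, if anything falls off the work surface, if the arm or the gripper's body presses on something with over 40 N, if the wrist force passes 120 N, or if a joint passes its speed limit or range.

## Working session

There is one attempt and no reset: what is moved stays moved. The work goes in short steps, each a Python script; the robot and the scene stay as the last script left them, time stands still between calls to the robot, and variables do not carry over. Pictures are saved under pics/ and viewed, about 8 in all and at most 12, crops included, and the job is handed in when it is done.

```bash
ls; mkdir -p pics; python3 - <<'E'
from plant import bot
import cv2,numpy as np
for n in("side","top"):
    im=bot.camera(n); cv2.imwrite(f"pics/{n}0.png",im[...,::-1])
    c=bot.get_calibration(n); print(n,{k:(np.round(v,4).tolist() if not isinstance(v,str) else v) for k,v in c.items()})
s=bot.read_state();print(s)
E
```

```text
pics
side {'fx': 552.3313, 'fy': 552.3313, 'cx': 317.2092, 'cy': 235.5218, 'view': [[-0.9656, -0.26, 0.0057, 464.383], [0.196, -0.7132, 0.673, -181.7175], [-0.1709, 0.651, 0.7396, -1522.0675], [0.0, 0.0, 0.0, 1.0]]}
top {'fx': 518.0475, 'fy': 518.0475, 'cx': 321.6702, 'cy': 241.6527, 'view': [[-0.024, -0.9997, 0.005, -26.0606], [0.9965, -0.0236, 0.0802, -504.5394], [-0.0801, 0.0069, 0.9968, -1600.662], [0.0, 0.0, 0.0, 1.0]]}
{'t': 0.1, 'joint_pos': array([-9.90927821e-01,  3.59319311e-01,  1.11429280e-02, -2.53477884e-04,
       -1.22410094e+00, -2.88148989e-01]), 'qvel': array([-0.00015707, -0.00271513,  0.00407988, -0.00010654, -0.00068991,
       -0.00020759]), 'tau': array([-2.25073003e-03, -5.84162021e+01,  2.93750185e+01,  7.01541245e+00,
        1.01557889e-02, -5.59176624e-05]), 'tcp_pos': array([ 193.9918077 , -646.06998043,  225.7203946 ]), 'eef_rot': array([-1.45300377e-01,  9.89387304e-01,  7.21957200e-04, -2.03270762e-04]), 'contact_force': array([ 0.05105015,  0.17206736, -0.96582101]), 'moment': array([-0.00331495,  0.00931206,  0.00789237]), 'width': 87.59477230429589}
```

View pics/top0.png

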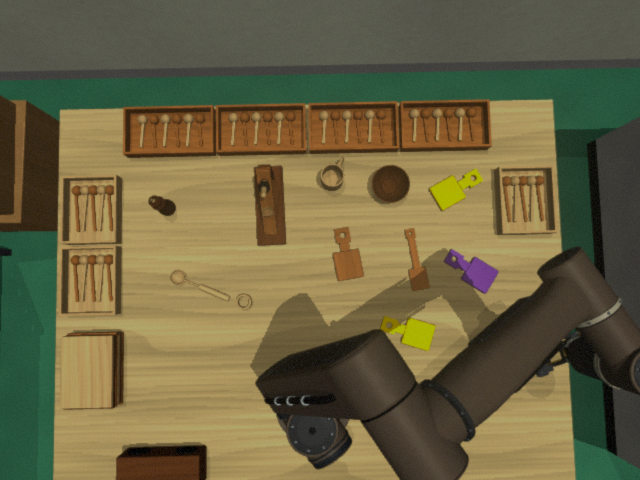

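View pics/side0.png

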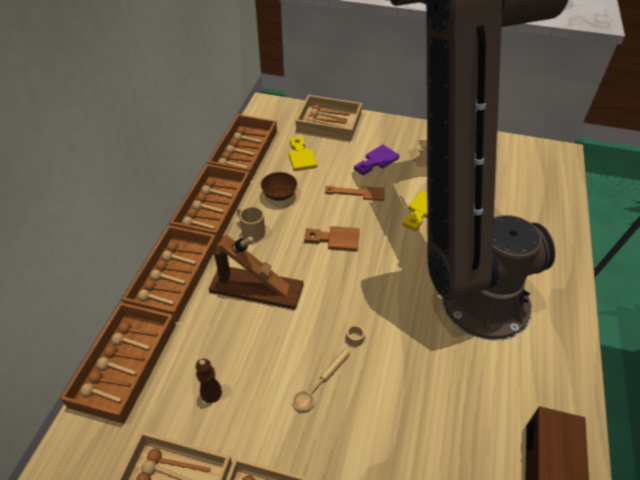

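```bash
cat > h.py <<'E'
import numpy as np,cv2
from plant import bot
def proj(n,P):
    c=bot.get_calibration(n);V=np.array(c["view"]);p=V[:3,:3]@np.asarray(P,float)+V[:3,3]
    return np.array([c["cx"]+c["fx"]*p[0]/-p[2],c["cy"]+c["fy"]*-p[1]/-p[2]])
def ray(n,uv):
    c=bot.get_calibration(n);V=np.array(c["view"]);R=V[:3,:3]
    d=R.T@np.array([(uv[0]-c["cx"])/c["fx"],-(uv[1]-c["cy"])/c["fy"],-1.]);return -R.T@V[:3,3],d/np.linalg.norm(d)
def onz(n,uv,z):
    o,d=ray(n,uv);return o+d*(z-o[2])/d[2]
def tri(uvs):
    A=np.zeros((3,3));b=np.zeros(3)
    for n,uv in uvs.items():
        o,d=ray(n,uv);M=np.eye(3)-np.outer(d,d);A+=M;b+=M@o
    X=np.linalg.solve(A,b);return X,{n:np.round(proj(n,X)-uv,1) for n,uv in uvs.items()}
E
python3 - <<'E'
import cv2,numpy as np
t=cv2.imread("pics/top0.png");s=cv2.imread("pics/side0.png")
f=lambda im,x,y,w,h,k:cv2.resize(im[y:y+h,x:x+w],None,fx=k,fy=k,interpolation=cv2.INTER_CUBIC)
a=np.hstack([f(t,240,155,50,100,4),f(t,320,215,50,100,4)])   # 400x400 k4
b=f(s,200,215,170,100,4.7)[:, :800]
cv2.imwrite("pics/c1.png",np.hstack([f(t,240,160,60,90,6),f(t,325,222,50,60,9)[:540]])[:600,:800])
cv2.imwrite("pics/c2.png",b)
E
```

```text
(no output)
```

View pics/c1.png

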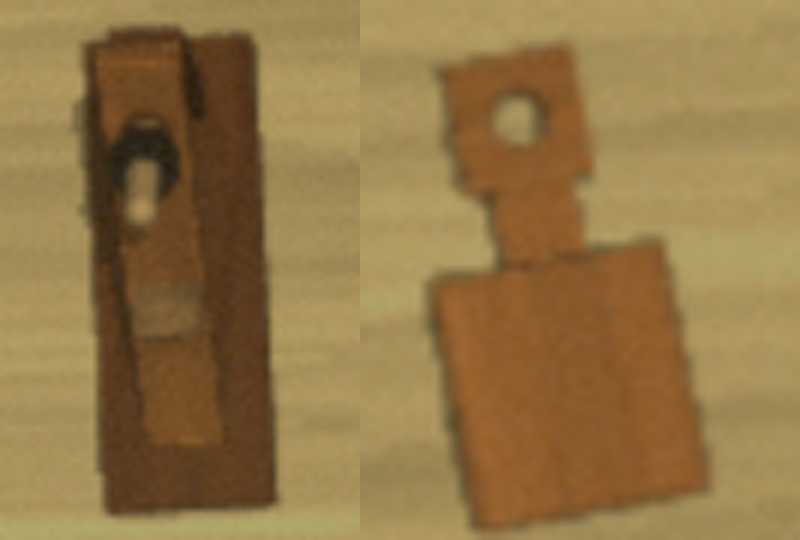

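View pics/c2.png

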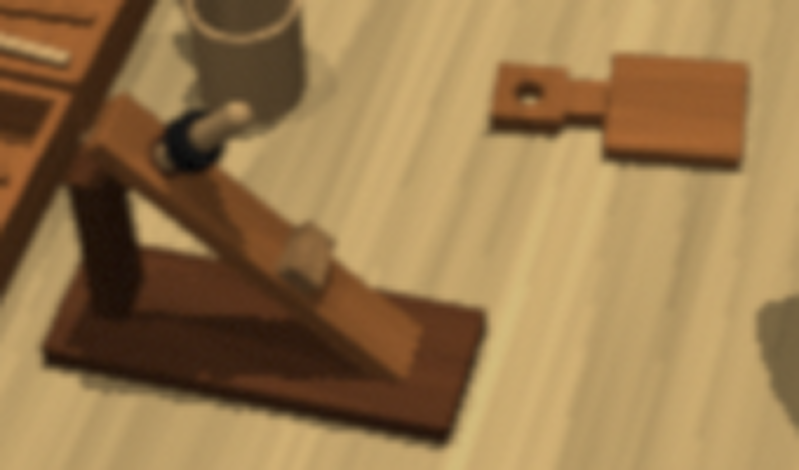

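```bash
python3 - <<'E'
from h import *
t=cv2.imread("pics/top0.png");s=cv2.imread("pics/side0.png")
# board mask
x0,y0,w,h=325,218,50,68
hsv=cv2.cvtColor(t,cv2.COLOR_BGR2HSV)[y0:y0+h,x0:x0+w].astype(int)
k=8
big=cv2.resize(t[y0:y0+h,x0:x0+w],None,fx=k,fy=k,interpolation=cv2.INTER_CUBIC).astype(int)
r=big[...,1]/(big[...,2]+1)   # G/R: board lower
hist=np.percentile(r,[5,25,50,75,95]);print(hist)
m=(r<(hist[0]+hist[4])/2).astype(np.uint8)
cs,hi=cv2.findContours(m,cv2.RETR_CCOMP,cv2.CHAIN_APPROX_NONE)
i=max(range(len(cs)),key=lambda j:cv2.contourArea(cs[j]))
px=lambda p:np.asarray(p,float)/k+[x0,y0]+0.5/k-0.5
# contour on top plane z=16 -> world
W=np.array([onz("top",px(p[0]),16)[:2] for p in cs[i]],np.float32)
rc=cv2.minAreaRect(W);print("board rect",rc)
for j,c in enumerate(cs):
    if hi[0][j][3]==i and cv2.contourArea(c)>300:
        M=cv2.moments(c);p=px((M['m10']/M['m00'],M['m01']/M['m00']));print("hole",p,onz("top",p,16),onz("top",p,8),cv2.contourArea(c)/k/k)
C=np.array(rc[0]);print("box",cv2.boxPoints(rc).round(1).tolist())
# stand foot
x0,y0,w,h=240,155,60,105
big=cv2.resize(t[y0:y0+h,x0:x0+w],None,fx=k,fy=k,interpolation=cv2.INTER_CUBIC).astype(int)
m=((big[...,1]/(big[...,2]+1)<.72)|(big.sum(2)<180)).astype(np.uint8)
cs,_=cv2.findContours(m,cv2.RETR_EXTERNAL,cv2.CHAIN_APPROX_NONE);c=max(cs,key=cv2.contourArea)
W=np.array([onz("top",px(p[0]),20)[:2] for p in c],np.float32)
rc=cv2.minAreaRect(W);print("foot",rc,cv2.boxPoints(rc).round(1).tolist())
for n,q in {"hand corners":[(282.5,166.2),(285.3,244.7),(257.5,245.3),(254.7,167.5)]}.items():
    print(n,[onz("top",p,20)[:2].round(1).tolist() for p in q])
print("tip",tri({"top":(263.2,195),"side":(251,238)}))
# side view crosscheck of board hole: print dark hole
print("side hole pred by hand (527,94)/4.7:",onz("side",(200+527/4.7,215+94/4.7),16))
E
```

```text
[0.63758389 0.66206897 0.85628743 0.86363636 0.88135593]
board rect ((467.0564880371094, -111.87876892089844), (162.97695922851562, 83.74187469482422), 9.35501766204834)
hole [342.10823517 234.85834161] [ 524.01113115 -102.81488912   16.        ] [ 524.75207162 -103.18951207    8.        ] 27.5234375
box [[379.79998779296875, -83.80000305175781], [393.5, -166.39999389648438], [554.2999877929688, -139.89999389648438], [540.7000122070312, -57.29999923706055]]
foot ((626.5407104492188, 124.19408416748047), (253.23451232910156, 89.22456359863281), 1.7966268062591553) [[498.6000061035156, 164.8000030517578], [501.3999938964844, 75.5999984741211], [754.5, 83.5999984741211], [751.7000122070312, 172.8000030517578]]
hand corners [[746.3, 80.1], [496.9, 75.8], [497.1, 162.7], [744.1, 168.1]]
tip (array([622.36727223, 122.62666394, 209.46991804]), {'top': array([0. , 0.1]), 'side': array([-0.1, -0. ])})
side hole pred by hand (527,94)/4.7: [523.28739801 -98.09744698  16.        ]
```

```bash
cat >> h.py <<'E'
from scipy.spatial.transform import Rotation as Ro
def quat(x,z):
    x=np.asarray(x,float);z=np.asarray(z,float);z/=np.linalg.norm(z);x=x-z*(x@z);x/=np.linalg.norm(x)
    return Ro.from_matrix(np.c_[x,np.cross(z,x),z]).as_quat()
def pegframe(yaw):
    c,s=np.cos(yaw),np.sin(yaw);r=.5**.5
    z=np.array([-c*r,-s*r,r]);x=np.array([c*r,s*r,r]);return x,np.cross(z,x),z
E
python3 - <<'E'
from h import *
# stand side edges
t=cv2.imread("pics/top0.png").astype(float)
rat=cv2.GaussianBlur(t[...,1],(1,3),0)
def edge(v,u0,u1,rising):
    row=np.mean(t[v-1:v+2,u0:u1,1],0); k=np.interp(np.arange(0,u1-u0-1,.05),np.arange(u1-u0),row)
    th=(row.min()+row.max())/2; ab=k>th
    i=np.where(ab[1:]!=ab[:-1])[0]; i=i[-1] if rising else i[0]; return u0+i*.05
R=np.array([onz("top",(edge(v,276,293,True),v),20)[:2] for v in range(172,242,3)])
L=np.array([onz("top",(edge(v,248,261,False),v),20)[:2] for v in range(200,242,3)])
for n,P in(("R",R),("L",L)):
    a=np.polyfit(P[:,0],P[:,1],1);res=P[:,1]-np.polyval(a,P[:,0]);print(n,np.degrees(np.arctan(a[0])),"y at 500,617,668",np.polyval(a,[500,617,668]),res.std())
# near edge
E=[]
for u in range(261,283,2):
    col=np.mean(t[236:256,u-1:u+2,1],1);k=np.interp(np.arange(0,19,.05),np.arange(20),col);th=(col.min()+col.max())/2
    E.append(onz("top",(u,236+.05*np.where(k<th)[0][-1]),20)[:2])
E=np.array(E);print("near",E[:,0].round(1))
E=[]
for u in range(275,282):
    col=np.mean(t[158:176,u-1:u+2,1],1);k=np.interp(np.arange(0,17,.05),np.arange(18),col);th=(col.min()+col.max())/2
    E.append(onz("top",(u,158+.05*np.where(k<th)[0][0]),20)[:2])
print("far",np.array(E)[:,0].round(1))
# grasp
bx=np.array([-.9867,-.1626,0]);H=np.array([524.4,-102.6,0])
q=quat(bx,[0,0,-1])
bot.move_ptp(H+[0,0,120],q);bot.line_to(H+[0,0,30],120);bot.line_to(H+[0,0,2.6],40)
s=bot.read_state();print(s["t"],s["tcp_pos"],s["contact_force"])
bot.move_gripper(40,60)
s=bot.read_state();print(s["t"],s["tcp_pos"],s["width"],s["contact_force"])
bot.line_to(H+[0,0,150],100);s=bot.read_state();print(s["t"],s["tcp_pos"],s["width"],s["contact_force"],s["moment"])
for yaw in(.0,.02):
    x,y,z=pegframe(yaw);print(bot.solve_ik(np.array([620,122,212])+z*60,quat(-x,-z)),bot.solve_ik(np.array([650,122,178]),quat(-x,-z)))
for n in("side","top"): cv2.imwrite(f"pics/{n}1.png",bot.camera(n)[...,::-1])
E
```

```text
R 1.7563567481354987 y at 500,617,668 [73.96185423 77.5495204  79.11337489] 0.38526696148072664
L 1.2828931273597401 y at 500,617,668 [165.94376192 168.56391275 169.70602979] 0.5766499375410142
near [496.2 496.1 496.1 496.6 497.  497.8 497.8 497.7 497.5 497.7 497.7]
far [749.6 749.7 749.7 750.  750.2 749.7 748.5]
4.1333 [ 524.48266393 -102.6094135     2.59330919] [-0.64230666  0.49176036 -0.61553566]
4.8917 [ 524.42118243 -102.61613327    2.64410461] 45.28361118420484 [-1.08504775 -0.48687409  0.3745467 ]
6.5167 [ 524.01562768 -102.62667763  149.32362267] 45.62666922096537 [ 0.0156133   0.13998044 -1.59497141] [ 0.00700657 -0.12852413  0.01345477]
None None
None None
```

```bash
python3 - <<'E'
from h import *
x,y,z=pegframe(.025);P0=np.array([620,122,212.])
f=lambda v:None if v is None else np.round(v,2).tolist()
for nm,xx in(("same",-x),("half",x)):
    for p in(P0+z*60,P0+z*20,P0-z*10,P0-z*40): print(nm,p.round(),f(bot.solve_ik(p,quat(xx,-z))))
for ang in(0,15,25,35,45):
    a=np.radians(ang);zz=np.array([np.sin(a),0,-np.cos(a)]);xx=np.array([-np.cos(a),0,-np.sin(a)])
    print(ang,[f(bot.solve_ik(P0+[-30,0,40],quat(s*xx,zz))) for s in(1,-1)])
print(f(bot.read_state()["joint_pos"]))
E
```

```text
same [578. 121. 254.] None
same [606. 122. 226.] None
same [627. 122. 205.] None
same [648. 123. 184.] None
half [578. 121. 254.] None
half [606. 122. 226.] None
half [627. 122. 205.] None
half [648. 123. 184.] None
0 [[0.53, 0.23, -0.12, 0.0, -1.23, -2.1], [0.53, 0.23, -0.12, 0.0, -1.23, 1.04]]
15 [[0.62, 0.07, -0.41, 0.2, -0.88, -2.3], [0.62, 0.07, -0.41, 0.2, -0.88, 0.84]]
25 [[0.67, -0.02, -0.65, 0.46, -0.64, -2.57], [0.67, -0.02, -0.65, 0.46, -0.64, 0.57]]
35 [None, [0.57, -0.09, -0.93, 1.03, -0.37, 0.09]]
45 [None, None]
[0.17, 0.19, -0.41, -0.0, -0.97, -1.58]
```

```bash
python3 - <<'E'
from h import *
x,y,z=pegframe(.0265);F=np.array([669,125.1,160.])
bx=np.array([-.9867,-.1626,0]);by=np.array([.1626,-.9867,0]);H=np.array([524.4,-102.6,8.])
f=lambda v:None if v is None else np.round(v,2).tolist()
for d in(12,15,18,22,26,30):
  for half in(-1,1):
    a=np.radians(d)
    # tool z in board coords: tilt so that the body leans to -x(board): tool z = -bz*cos + bx*sin
    tz=lambda X,Z:-Z*np.cos(a)+X*np.sin(a)
    tx=lambda X,Z:half*(X*np.cos(a)+Z*np.sin(a))
    Z=np.array([0,0,1.])
    g=[f(bot.solve_ik(H+tz(bx,Z)*2.5+[0,0,h],quat(tx(bx,Z),tz(bx,Z)))) for h in(0,150)]
    hg=[f(bot.solve_ik(F+z*s+tz(-x,z)*2.5,quat(tx(-x,z),tz(-x,z)))) for s in(140,100,60,25)]
    print(d,half,g[0],g[1] is not None);[print("    ",v) for v in hg]
E
```

```text
12 -1 [0.17, 0.48, -0.39, -0.0, -0.91, 1.56] True
     [0.65, -0.12, -0.89, 0.83, -0.45, 0.25]
     [0.54, -0.04, -0.92, 1.01, -0.32, 0.14]
     [0.35, 0.04, -0.95, 1.39, -0.18, -0.09]
     None
12 1 [0.17, 0.48, -0.39, -0.0, -0.91, -1.58] True
     [0.65, -0.12, -0.89, 0.83, -0.45, -2.9]
     [0.54, -0.04, -0.92, 1.01, -0.32, -3.0]
     None
     None
15 -1 [0.17, 0.51, -0.35, -0.0, -0.97, 1.56] True
     [0.69, -0.1, -0.81, 0.65, -0.53, 0.39]
     [0.62, -0.02, -0.83, 0.75, -0.42, 0.34]
     [0.53, 0.06, -0.85, 0.9, -0.31, 0.25]
     [0.42, 0.12, -0.87, 1.15, -0.21, 0.09]
15 1 [0.17, 0.51, -0.35, -0.0, -0.97, -1.58] True
     [0.69, -0.1, -0.81, 0.65, -0.53, -2.75]
     [0.62, -0.02, -0.83, 0.75, -0.42, -2.8]
     [0.53, 0.06, -0.85, 0.9, -0.31, -2.89]
     None
18 -1 [0.17, 0.54, -0.31, -0.0, -1.03, 1.56] True
     [0.7, -0.07, -0.73, 0.52, -0.6, 0.51]
     [0.64, 0.0, -0.74, 0.57, -0.51, 0.5]
     [0.59, 0.08, -0.74, 0.64, -0.42, 0.46]
     [0.54, 0.14, -0.75, 0.73, -0.34, 0.41]
18 1 [0.17, 0.54, -0.31, -0.0, -1.03, -1.58] True
     [0.7, -0.07, -0.73, 0.52, -0.6, -2.63]
     [0.
[... 765 characters left out ...]
0.57, 0.2, -0.5, 0.3, -0.6, 0.8]
26 1 [0.17, 0.62, -0.21, -0.0, -1.2, -1.58] True
     [0.67, -0.0, -0.53, 0.28, -0.8, -2.38]
     [0.63, 0.07, -0.52, 0.28, -0.73, -2.36]
     [0.6, 0.14, -0.51, 0.29, -0.66, -2.35]
     [0.57, 0.2, -0.5, 0.3, -0.6, -2.34]
30 -1 [0.17, 0.66, -0.15, -0.0, -1.28, 1.57] True
     [0.64, 0.03, -0.44, 0.19, -0.89, 0.85]
     [0.61, 0.1, -0.43, 0.2, -0.83, 0.87]
     [0.58, 0.17, -0.42, 0.2, -0.77, 0.89]
     [0.55, 0.23, -0.4, 0.2, -0.72, 0.91]
30 1 [0.17, 0.66, -0.15, -0.0, -1.28, -1.58] True
     [0.64, 0.03, -0.44, 0.19, -0.89, -2.3]
     [0.61, 0.1, -0.43, 0.2, -0.83, -2.27]
     [0.58, 0.17, -0.42, 0.2, -0.77, -2.25]
     [0.55, 0.23, -0.4, 0.2, -0.72, -2.23]
```

```bash
cat >> h.py <<'E'
A=np.radians(22);D=2.0
bx=np.array([-.9867,-.1626,0]);H=np.array([524.4,-102.6,8.]);UP=np.array([0,0,1.])
tz=lambda X,Z:-Z*np.cos(A)+X*np.sin(A)
tq=lambda X,Z:quat(X*np.cos(A)+Z*np.sin(A),tz(X,Z))
def show(l=""):
    s=bot.read_state();print(l,round(s["t"],2),s["tcp_pos"].round(2),"F",s["contact_force"].round(2),"M",s["moment"].round(3),"w",round(s["width"],2));return s
E
python3 - <<'E'
from h import *
G=np.array([524.4,-102.6,0])
bot.line_to(G+[0,0,25],150);bot.line_to(G+[0,0,2.8],40);show("down")
bot.move_gripper(86);bot.line_to(G+[0,0,50],120)
T=tz(bx,UP);q=tq(bx,UP);g=H+T*D
bot.move_ptp(g-T*50,q)
cv2.imwrite("pics/top2.png",bot.camera("top")[...,::-1]);cv2.imwrite("pics/side2.png",bot.camera("side")[...,::-1])
bot.line_to(g,80);show("pre");bot.move_gripper(40,60);show("grip")
bot.line_to(g+[0,0,30],60);show("up")
bot.line_to(g+[0,0,200],150);show("up")
x,y,z=pegframe(.0265);F=np.array([669,125.1,160.])
P=F+z*112+tz(-x,z)*D
bot.move_ptp(P,tq(-x,z));s=show("pre-peg");print(P,(s["tcp_pos"]-P).round(2), Ro.from_quat(s["eef_rot"]).inv()*Ro.from_quat(tq(-x,z)).__mul__(Ro.identity()) and "")
a=bot.camera("top");b=bot.camera("side")
cv2.imwrite("pics/top3.png",a[...,::-1]);cv2.imwrite("pics/side3.png",b[...,::-1])
f=lambda im,x,y,w,h,k:cv2.resize(im[y:y+h,x:x+w,::-1],None,fx=k,fy=k,interpolation=cv2.INTER_CUBIC)
cv2.imwrite("pics/c3.png",np.hstack([f(a,220,150,100,140,4),f(b,200,190,100,140,4)]))
E
```

```text
down 8.31 [ 523.92 -102.64    2.63] F [-2.28  1.41  4.34] M [0.363 0.775 0.006] w 45.55
pre 11.12 [ 524.09 -102.75    6.44] F [-1.07  0.86 -0.5 ] M [ 0.214 -1.279  0.02 ] w 85.39
grip 11.85 [ 523.68 -102.71    6.17] F [ 0.89 -0.3   1.11] M [ 0.262 -1.16  -0.028] w 45.13
up 12.5 [ 523.65 -102.67   36.3 ] F [ 0.04 -0.1  -0.84] M [ 0.265 -1.579  0.038] w 45.33
up 13.78 [ 523.14 -102.67  205.2 ] F [-0.47  0.04 -1.41] M [ 0.296 -1.616  0.023] w 45.31
pre-peg 14.71 [590.21 122.75 236.97] F [ 0.02  0.07 -1.04] M [-0.083  1.471  0.011] w 45.01
[590.61303444 123.02225903 237.35494979] [-0.4  -0.27 -0.38]
```

View pics/c3.png

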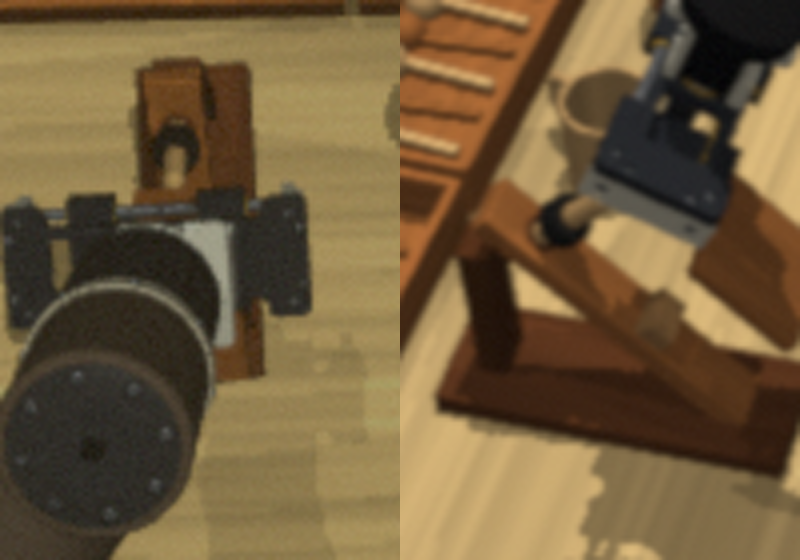

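```bash
python3 - <<'E'
from h import *
x,y,z=pegframe(.0265);F=np.array([669,125.1,160.])
t=cv2.imread("pics/top0.png");s=cv2.imread("pics/side0.png")
for n in("top","side"):print(n,"axis z=40,50,60,72,ring out40:",[proj(n,F+z*k).round(1).tolist() for k in(30,40,46,50,60,65,72)])
print("top R"); 
for v in range(186,200): print(v,t[v,255:273,2].tolist(),"B",t[v,255:273,0].tolist())
print("side R")
for v in range(232,254): print(v,s[v,228:256,2].tolist())
p=F+z*112+tz(-x,z)*D; print([proj("top",p-tz(-x,z)*k+y*w).round(1).tolist() for k in(0,40,60) for w in(-23,0,23)])
E
python3 - <<'E'
import cv2,numpy as np
t=cv2.imread("pics/top0.png");s=cv2.imread("pics/side0.png")
f=lambda im,x,y,w,h,k:cv2.resize(im[y:y+h,x:x+w],None,fx=k,fy=k,interpolation=cv2.INTER_NEAREST)
cv2.imwrite("pics/c4.png",np.hstack([f(t,250,178,22,28,18),f(s,228,228,22,28,18)]))
E
```

```text
top axis z=40,50,60,72,ring out40: [[263.5, 187.9], [263.3, 189.9], [263.2, 191.1], [263.2, 192.0], [263.0, 194.0], [262.9, 195.1], [262.8, 196.5]]
side axis z=40,50,60,72,ring out40: [[242.2, 243.9], [244.6, 242.6], [246.0, 241.8], [247.0, 241.3], [249.4, 239.9], [250.6, 239.2], [252.3, 238.3]]
top R
186 [67, 60, 60, 47, 40, 40, 50, 74, 80, 75, 64, 47, 49, 45, 58, 101, 102, 85] B [27, 22, 22, 19, 14, 21, 30, 40, 41, 40, 35, 22, 31, 26, 27, 34, 32, 26]
187 [63, 66, 53, 48, 39, 44, 69, 108, 124, 122, 114, 72, 42, 43, 61, 100, 108, 86] B [21, 28, 23, 25, 22, 29, 35, 57, 65, 56, 55, 38, 20, 20, 27, 34, 32, 25]
188 [66, 65, 60, 51, 47, 53, 95, 120, 137, 135, 124, 82, 49, 41, 57, 99, 109, 86] B [30, 27, 22, 26, 27, 30, 47, 60, 71, 63, 64, 43, 27, 19, 22, 32, 37, 23]
189 [69, 62, 62, 53, 47, 54, 99, 121, 138, 137, 129, 85, 53, 49, 59, 97, 105, 82] B [28, 24, 26, 26, 27, 31, 52, 59, 71, 67, 65, 43, 27, 33, 28, 29, 36, 27]
190 [69, 65, 63, 54, 45, 59, 96, 123, 139, 137, 125, 81, 53, 53, 80, 98, 104, 79] B [29, 23, 19, 26, 19, 34, 45, 62, 70, 66, 62, 42, 26, 27, 35, 30, 30, 27]
191 [74, 65, 6
[... 3817 characters left out ...]
01, 201, 197, 187, 177, 173]
250 [122, 135, 137, 128, 104, 85, 78, 72, 57, 33, 18, 15, 9, 15, 19, 30, 56, 91, 131, 169, 192, 200, 201, 198, 192, 181, 174, 174]
251 [98, 116, 130, 134, 124, 100, 72, 58, 51, 42, 37, 33, 32, 33, 40, 56, 82, 108, 127, 147, 171, 190, 197, 191, 181, 175, 173, 176]
252 [79, 92, 111, 128, 133, 119, 90, 65, 58, 60, 64, 63, 59, 61, 67, 73, 90, 108, 119, 126, 141, 164, 182, 180, 173, 171, 174, 176]
253 [73, 77, 87, 105, 124, 128, 115, 91, 79, 80, 80, 77, 74, 74, 75, 77, 82, 96, 110, 118, 123, 135, 151, 160, 167, 171, 176, 178]
[[270.6, 204.5], [262.1, 204.9], [253.7, 205.3], [269.5, 208.2], [260.9, 208.6], [252.2, 209.0], [269.0, 210.1], [260.2, 210.6], [251.4, 211.0]]
```

View pics/c4.png

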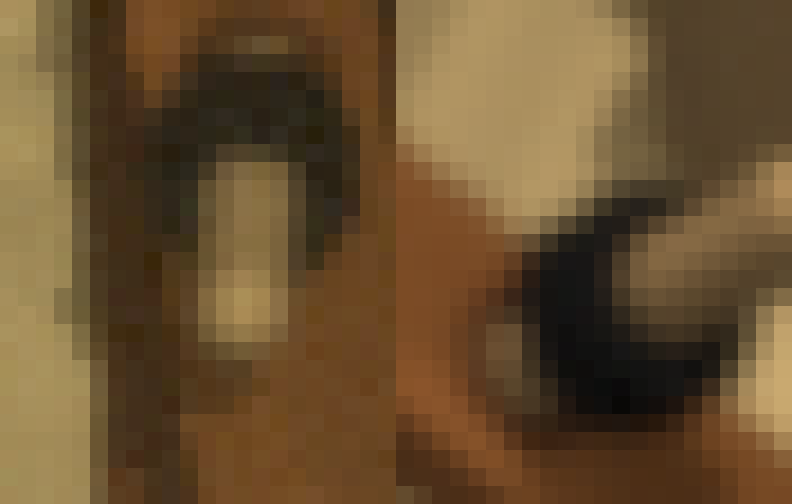

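```bash
cat >> h.py <<'E'
YAW=.0265;px_,py_,pz_=pegframe(YAW);F0=np.array([669,125.1,160.])+.5*px_-.3*py_
Q=tq(-px_,pz_);RQ=Ro.from_quat(Q).as_matrix()
Rg=Ro.from_quat(tq(bx,UP)).as_matrix()
REL=Rg.T@np.array([.22,.1,1.83])      # hole minus TCP, tool frame
def target(s,ex,ey,bias=0): return F0+pz_*s+px_*ex+py_*ey-RQ@REL+bias
def where():
    st=bot.read_state();h=st["tcp_pos"]+Ro.from_quat(st["eef_rot"]).as_matrix()@REL-F0
    return st,np.array([h@px_,h@py_,h@pz_])
def pf(st,tare):
    f=st["contact_force"]-tare;return np.array([f@px_,f@py_,f@pz_])
E
python3 - <<'E'
from h import *
import json
st,w=where();print("start",w.round(2),"rot err deg",np.degrees((Ro.from_quat(Q).inv()*Ro.from_quat(st["eef_rot"])).as_rotvec()).round(2))
bias=np.zeros(3)
bot.line_to(target(92,0,0),80);bot.pause(.15)
st,w=where();print("92",w.round(2));e=-w[:2]
bot.line_to(target(90,*e),60);bot.pause(.15);tare=np.mean([bot.read_state()["contact_force"] for _ in range(3)],0)
st,w=where();print("90",w.round(2),"t",st["t"],"tare",tare)
s=90
while s>58:
    s-=1.5;bot.line_to(target(s,*e),25)
    st,w=where();f=pf(st,tare);print(round(st["t"],2),s,w.round(2),f.round(2),e.round(2))
    if f[2]>6 or np.hypot(*f[:2])>8:break
    if s<78 and np.hypot(*f[:2])>1.2: e=e+.12*f[:2]
json.dump(dict(e=list(e),s=s,tare=list(tare)),open("st.json","w"))
E
```

```text
start [ -1.22  -0.36 111.37] rot err deg [0.09 0.09 0.03]
92 [ 1.000e-02 -1.700e-01  9.192e+01]
90 [4.000e-02 2.400e-01 9.014e+01] t 15.7583 tare [-0.42996421  0.1337241  -1.98603062]
16.01 88.5 [-7.000e-02  1.700e-01  8.843e+01] [-0.1  -0.83 -0.69] [-0.01  0.17]
16.26 87.0 [-8.00e-02  1.40e-01  8.69e+01] [ 0.64  0.23 -0.16] [-0.01  0.17]
16.51 85.5 [-8.000e-02  1.400e-01  8.541e+01] [ 1.01 -0.6  -0.74] [-0.01  0.17]
16.76 84.0 [-8.000e-02  1.600e-01  8.391e+01] [-0.6  -0.61 -0.56] [-0.01  0.17]
17.01 82.5 [-8.000e-02  1.300e-01  8.243e+01] [ 0.49 -0.6   0.09] [-0.01  0.17]
17.26 81.0 [-0.1   0.15 80.92] [ 0.13  0.31 -0.26] [-0.01  0.17]
17.51 79.5 [-0.09  0.16 79.41] [ 0.62 -0.55 -0.36] [-0.01  0.17]
17.76 78.0 [-0.09  0.11 77.92] [ 0.75 -1.38 -0.28] [-0.01  0.17]
18.01 76.5 [-0.09  0.14 76.41] [ 0.15 -0.8  -0.47] [-0.01  0.17]
18.26 75.0 [-7.000e-02  1.500e-01  7.491e+01] [ 1.35  0.11 -0.02] [-0.01  0.17]
18.51 73.5 [ 0.15  0.17 73.42] [ 1.43 -0.58 -0.35] [0.16 0.19]
18.76 72.0 [ 0.27  0.09 71.92] [ 0.26 -0.28  0.5 ] [0.33 0.12]
19.01 70.5 [2.300e-01 6.000e-02 7.042e+01] [ 0.05 -0.05 -0.14] [0.33 0.12]
19.26 69.0 [ 0.23  0.07 68.91] [ 0.32 -1.11 -0.37] [0.33 0.12]
19.51 67.5 [ 0.27  0.1  67.42] [ 1.   -0.33 -0.33] [0.33 0.12]
19.76 66.0 [ 0.27  0.1  65.91] [ 0.42 -0.23 -0.18] [0.33 0.12]
20.01 64.5 [ 0.24  0.07 64.41] [ 1.05 -0.63 -0.24] [0.33 0.12]
20.26 63.0 [4.100e-01 1.000e-02 6.291e+01] [ 0.25 -0.8   0.82] [0.45 0.04]
20.51 61.5 [3.600e-01 2.000e-02 6.141e+01] [ 0.73 -0.82 -0.57] [0.45 0.04]
20.76 60.0 [ 0.41 -0.   59.92] [ 0.74 -0.24  0.58] [0.45 0.04]
21.01 58.5 [3.800e-01 2.000e-02 5.842e+01] [ 0.21 -0.43  0.34] [0.45 0.04]
21.26 57.0 [4.100e-01 2.000e-02 5.692e+01] [ 0.71 -0.09  0.05] [0.45 0.04]
```

```bash
python3 - <<'E'
from h import *
a=bot.camera("top");b=bot.camera("side")
f=lambda im,x,y,w,h,k:cv2.resize(im[y:y+h,x:x+w,::-1],None,fx=k,fy=k,interpolation=cv2.INTER_CUBIC)
cv2.imwrite("pics/c5.png",np.hstack([f(a,230,155,70,105,5),f(b,205,195,85,105,5)]))
E
```

```text
(no output)
```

View pics/c5.png

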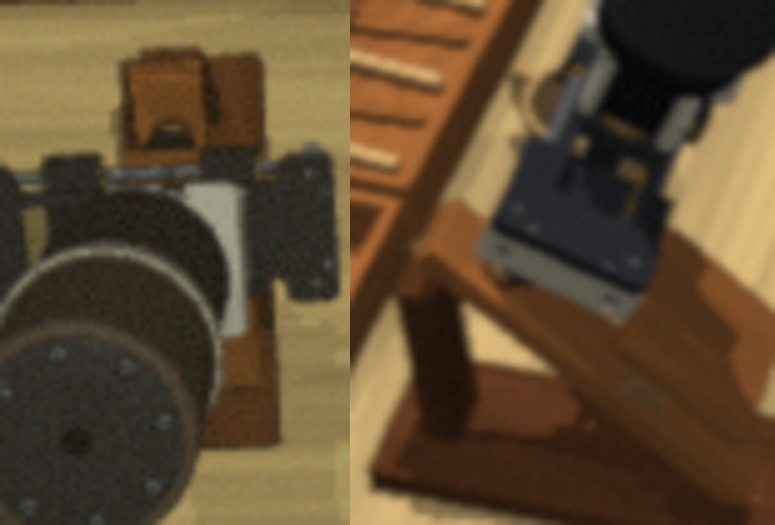

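```bash
python3 - <<'E'
from h import *
import json
J=json.load(open("st.json"));e=np.array(J["e"]);s=J["s"];tare=np.array(J["tare"])
def rd():
    L=[]
    for _ in range(4):
        st,w=where();L.append(pf(st,tare));bot.pause(.01)
    return st,w,np.mean(L,0)
def step(ds,v):
    global s,e
    s-=ds;bot.line_to(target(s,*e),v);st,w,f=rd()
    print(round(st["t"],2),round(s,2),w.round(2),f.round(2),round(st["width"],1))
    if np.hypot(*f[:2])>2: e=e+.06*f[:2]
    return f
ok=True
while s>34:
    f=step(1.5 if s>55.5 else 1.0,25)
    if f[2]>11 or np.hypot(*f[:2])>12: ok=False;break
while ok and s>22:
    f=step(.4,20)
    if f[2]>9.5 or np.hypot(*f[:2])>12:break
json.dump(dict(e=list(e),s=s,tare=list(tare)),open("st.json","w"))
E
```

```text
21.63 55.5 [3.800e-01 2.000e-02 5.544e+01] [ 0.07 -0.12 -0.07] 45.3
21.92 54.5 [4.000e-01 3.000e-02 5.446e+01] [ 0.52 -0.13  0.33] 45.1
22.2 53.5 [3.900e-01 2.000e-02 5.346e+01] [ 0.47 -0.39 -0.47] 45.6
22.48 52.5 [4.200e-01 1.000e-02 5.245e+01] [ 0.4   0.1  -0.07] 45.4
22.77 51.5 [3.900e-01 3.000e-02 5.145e+01] [ 0.51 -0.03 -0.56] 45.0
23.05 50.5 [4.100e-01 2.000e-02 5.045e+01] [0.67 0.12 0.  ] 45.4
23.33 49.5 [4.400e-01 4.000e-02 4.945e+01] [ 0.68  0.39 -0.44] 45.1
23.62 48.5 [4.300e-01 2.000e-02 4.845e+01] [ 0.96 -0.69  0.01] 45.0
23.9 47.5 [4.300e-01 3.000e-02 4.746e+01] [0.31 0.02 0.42] 45.4
24.18 46.5 [4.000e-01 3.000e-02 4.644e+01] [ 0.45  0.26 -0.39] 45.4
24.47 45.5 [4.100e-01 4.000e-02 4.546e+01] [0.51 0.28 0.38] 45.6
24.75 44.5 [4.000e-01 4.000e-02 4.445e+01] [ 0.53 -0.31 -0.1 ] 45.3
25.03 43.5 [4.000e-01 1.000e-02 4.346e+01] [ 0.25  0.03 -0.17] 45.2
25.32 42.5 [ 4.100e-01 -1.000e-02  4.247e+01] [ 0.49 -0.12 -0.19] 45.6
25.6 41.5 [ 0.39  0.   41.45] [0.56 0.03 0.02] 45.5
25.88 40.5 [5.300e-01 3.000e-02 4.054e+01] [ 0.79 -0.6   1.23] 45.4
26.17 39.5 [ 0.57  0.07 39.53] [ 1.0
[... 999 characters left out ...]
 [ 0.55  0.06 28.27] [1.03 0.43 3.89] 44.9
31.83 27.9 [ 0.59  0.1  27.85] [1.03 0.52 3.6 ] 45.1
32.12 27.5 [ 0.53  0.05 27.45] [0.34 0.4  3.91] 45.2
32.4 27.1 [ 0.56  0.07 27.07] [0.49 0.31 3.63] 45.3
32.68 26.7 [ 0.57  0.1  26.65] [-0.33  0.26  3.6 ] 45.4
32.97 26.3 [ 0.62  0.13 26.26] [ 0.15 -0.03  3.55] 45.4
33.25 25.9 [ 0.6   0.06 25.87] [-0.76  0.39  3.87] 45.3
33.53 25.5 [ 0.59  0.1  25.48] [-0.61 -0.15  3.5 ] 45.0
33.82 25.1 [ 0.59  0.1  25.06] [-1.12  0.26  3.7 ] 45.4
34.1 24.7 [ 0.64  0.13 24.65] [-0.71 -0.04  3.95] 45.2
34.38 24.3 [ 0.66  0.11 24.29] [-0.6  0.1  4.4] 44.8
34.67 23.9 [ 0.64  0.09 24.17] [-1.26  0.48  8.7 ] 45.1
34.95 23.5 [ 0.68  0.06 24.14] [-1.87  1.29 14.1 ] 45.6
```

```bash
python3 - <<'E'
from h import *
import json
J=json.load(open("st.json"));e=np.array(J["e"]);tare=np.array(J["tare"])
b=bot.camera("side");a=bot.camera("top")
def rd(l):
    M=[];f=[]
    for _ in range(8):
        st,w=where();M.append(st["moment"]);f.append(pf(st,tare));bot.pause(.01)
    M=np.mean(M,0);print(l,round(st["t"],2),w.round(2),np.mean(f,0).round(2),"M peg axes",(M@px_).round(3),(M@py_).round(3),(M@pz_).round(3))
rd("press")
bot.line_to(target(25.5,*e),30);rd("off")
f=lambda im,x,y,w,h,k:cv2.resize(im[y:y+h,x:x+w,::-1],None,fx=k,fy=k,interpolation=cv2.INTER_CUBIC)
cv2.imwrite("pics/c6.png",np.hstack([f(a,240,155,50,95,5),f(b,205,205,105,95,5)]))
E
```

```text
press 35.12 [ 0.74  0.09 24.11] [-1.86  0.66 13.65] M peg axes 0.525 4.31 -0.193
off 35.43 [ 0.97  0.41 25.31] [ 0.4  -0.06 -0.28] M peg axes -0.007 1.454 0.005
```

View pics/c6.png

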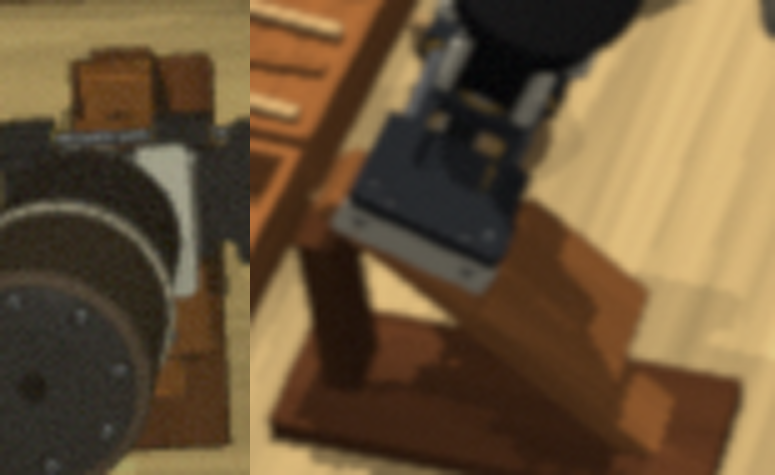

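```bash
python3 - <<'E'
from h import *
import json
J=json.load(open("st.json"));e0=np.array(J["e"]);tare=np.array(J["tare"]);print(e0)
def rd(l,n=8):
    M=[];f=[]
    for _ in range(n):
        st,w=where();M.append(st["moment"]);f.append(pf(st,tare));bot.pause(.01)
    M=np.mean(M,0);m=np.array([M@px_,M@py_,M@pz_]);f=np.mean(f,0);print(l,round(st["t"],2),w.round(2),f.round(2),m.round(3));return f,m
f0,m0=rd("ref")
for sg in(1,-1):
    e=e0.copy()
    for i in range(9):
        e[0]+=sg*.4;bot.line_to(target(25.5,*e),20);f,m=rd(sg,3)
        if abs(f[0]-f0[0])>5:break
    f,m=rd("push",8);d=f-f0;dm=m-m0;print("L est",-dm[1]/(.927*d[0]+.375*0),"dF",d.round(2),"dM",dm.round(3))
    bot.line_to(target(25.5,*e0),20)
rd("back",4)
E
```

```text
[0.59781595 0.22523432]
ref 35.5 [ 0.86  0.37 25.28] [0.65 0.08 0.08] [-0.007  1.464  0.006]
1 35.77 [ 1.    0.21 25.38] [ 0.33 -0.03  0.39] [-0.016  1.516 -0.006]
1 36.05 [ 1.05  0.19 25.41] [-0.74  0.2  -1.35] [ 0.246  1.799 -0.094]
1 36.33 [ 1.14  0.16 25.41] [-2.67  1.9  -1.46] [ 0.672  2.562 -0.284]
1 36.6 [ 1.22  0.12 25.38] [-6.38  3.41 -1.6 ] [ 1.271  3.562 -0.472]
push 36.67 [ 1.21  0.1  25.4 ] [-5.88  3.33 -1.24] [ 1.239  3.587 -0.527]
L est 0.35047266602557936 dF [-6.54  3.25 -1.32] dM [ 1.246  2.123 -0.533]
-1 37.19 [ 1.02  0.28 25.63] [ 0.72 -0.51 -0.19] [-0.013  1.463 -0.008]
-1 37.47 [-2.000e-02  2.400e-01  2.554e+01] [ 0.43 -0.49  0.44] [-2.100e-02  1.442e+00 -1.000e-03]
-1 37.74 [-0.63  0.21 25.51] [0.15 0.2  0.03] [-0.007  1.445  0.021]
-1 38.02 [-1.01  0.23 25.49] [ 0.52 -0.08 -0.46] [-0.017  1.465  0.038]
-1 38.29 [-1.42  0.24 25.51] [ 0.46 -0.06  0.16] [-0.009  1.449  0.016]
-1 38.57 [-1.8   0.21 25.51] [ 0.14 -0.2  -0.17] [-0.029  1.468  0.022]
-1 38.84 [-1.96  0.32 25.52] [ 0.86 -0.22 -0.08] [-0.096  1.198  0.039]
-1 39.12 [-2.04  0.35 25.52] [ 3.05 -1.26 -0.57] [-0.351  0.409  0.116]
-1 39.39 [-2.13  0.4  25.53] [ 5.03 -2.48 -1.63] [-0.765 -0.528  0.283]
push 39.46 [-2.11  0.41 25.54] [ 5.88 -2.68 -1.17] [-0.791 -0.538  0.273]
L est 0.41271564483088075 dF [ 5.23 -2.76 -1.24] dM [-0.784 -2.002  0.267]
back 39.83 [-0.14  0.08 25.44] [ 0.17 -0.1  -0.42] [-0.016  1.508  0.004]
```

```bash
python3 - <<'E'
from h import *
import json
J=json.load(open("st.json"));tare=np.array(J["tare"])
e=np.array([-.35,.15])
def rd(l,n=5):
    f=[]
    for _ in range(n):
        st,w=where();f.append(pf(st,tare));bot.pause(.01)
    f=np.mean(f,0);print(l,round(st["t"],2),w.round(2),f.round(2));return f
rd("ref")
s=24.5;bot.line_to(target(s,*e),20);f=rd(s)
while f[2]<14.4 and s>22.5:
    s-=min(.4,max(.06,(15-f[2])/14*.7));bot.line_to(target(s,*e),15);f=rd(round(s,2))
T=[]
for _ in range(16): bot.pause(.05);T.append(pf(bot.read_state(),tare)[2])
print("hold",np.mean(T),np.min(T),np.max(T))
json.dump(dict(e=list(e),s=s,tare=list(tare)),open("st.json","w"))
E
```

```text
ref 39.87 [-0.12  0.11 25.44] [0.62 0.09 0.47]
24.5 40.16 [-0.65  0.1  24.44] [ 0.59 -0.12 -0.13]
24.1 40.45 [-0.46  0.11 24.26] [-0.56  0.34  4.37]
23.7 40.74 [-0.44  0.06 24.16] [-0.77  0.84 10.28]
23.46 41.03 [-0.41  0.06 24.15] [-0.94  1.22 13.3 ]
23.38 41.33 [-0.43  0.08 24.13] [-1.49  1.07 15.02]
hold 14.926806654074625 13.951912008293451 15.7343786556125
```

```bash
python3 - <<'E'
from h import *
import json
e=json.load(open("st.json"))["e"];T=tz(-px_,pz_)
bot.line_to(target(24.3,*e),20);show("relax")
bot.move_gripper(80);show("open")
p=bot.read_state()["tcp_pos"];bot.line_to(p-T*90,100);show("out")
bot.line_to(p-T*90+[-120,-150,120],250)
a=bot.camera("top");b=bot.camera("side");show("clear")
f=lambda im,x,y,w,h,k:cv2.resize(im[y:y+h,x:x+w,::-1],None,fx=k,fy=k,interpolation=cv2.INTER_CUBIC)
cv2.imwrite("pics/c7.png",np.hstack([f(a,240,155,50,95,5),f(b,205,205,105,95,5)]))
cv2.imwrite("pics/side9.png",b[...,::-1]);cv2.imwrite("pics/top9.png",a[...,::-1])
E
```

```text
relax 42.38 [653.28 124.64 176.03] F [-3.69  1.32  1.23] M [0.19  2.03  0.092] w 45.18
open 43.17 [653.06 124.47 175.83] F [ 0.23  0.05 -0.21] M [-0.087  1.256  0.015] w 79.85
out 44.22 [617.72 123.43 257.95] F [-0.12 -0.2  -0.33] M [-0.123  1.348  0.03 ] w 79.95
clear 45.38 [498.1  -25.96 377.22] F [-0.3   0.11  0.25] M [-0.016  1.269  0.048] w 80.16
```

View pics/c7.png

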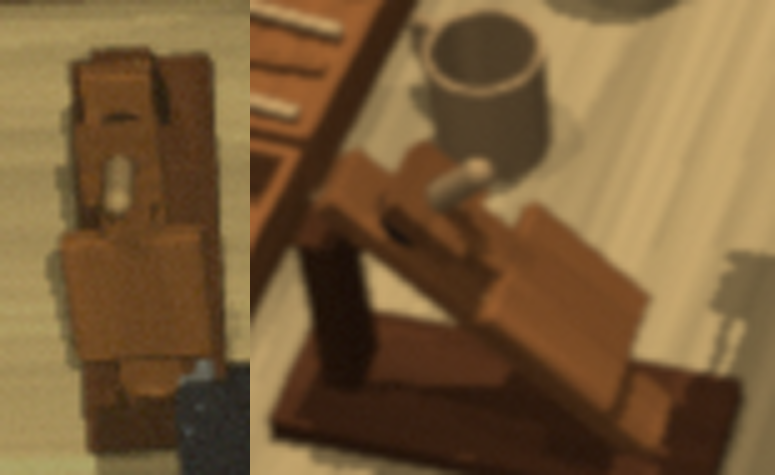

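View pics/side9.png

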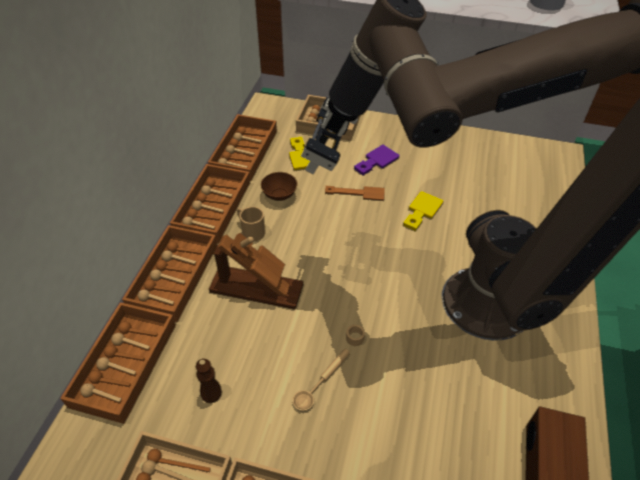

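```bash
python3 -c "
from plant import bot
bot.close_job()"
```

```text
the job is handed in; nothing more can be done
```

The board is hanging on the peg with its blade down and the stop ring pushed home; I handed the job in at about 45 s of the 64 s allowed.

- **Grasp:** I first gripped the brown board with the tool straight down. The arm could not reach the 45° hang that way, so I set the board back down and regripped it with the tool tilted 22°.
- **Threading:** The board went onto the peg with only noise-level forces.
- **Finding home:** The ring began to move with the hole centre 40.5 mm up the peg and stopped hard at 24.2 mm. The moment readings put the contact at the hole, not at the cork bumper.
- **Pressing:** I held 14.9 N on average (13.95 to 15.7 N) for 0.8 s. I then eased off, opened the gripper and backed away without contact.

**Last checks:** The final pictures show the peg through the hole, the ring behind the board and the blade lying down the plank. The mug, bowl, mill, spoon, napkin ring and turner look unmoved.

**What disagreed:**
- I measured about 16 mm of ring travel, not the 22 mm described. The first pictures already put the ring's outer face at about z = 32 mm, so I took it to have started partly in.
- The ring slid at about 3.7 N, not 5 N, and the stop felt stiffer than the 20 N/mm given.
- Home came out at the very low end of the stated range.

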